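Put the spice jars back in the rack

ROBOT

A 7-joint arm with a two-finger parallel gripper is mounted at the origin on the work surface. World frame = base frame: x ahead of the robot, y to its left, z up, the work surface at z = 0. Lengths are in m, angles in rad, forces in N, time in s.
With the tool pointing down it reaches from about 0.4 to 0.875 m from the base axis. Payload 19.3 kg.
Tool frame: the origin (TCP) lies midway between the tips of the shut fingers; the grasp point (between the pads) lies 19 mm behind it; z points along the fingers, y is the line along which they close (so a half turn about z gives the same grasp; the last joint's range is limited). The gripper opens to 85 mm and grips with 20 to 120 N. Pads are 22 mm wide; open, the fingers measure 114 mm over their backs; the gripper's body (76 mm by 85 mm) begins 54 mm behind the grasp point. The pads swing forward as they close: fully open they stand 13 mm farther back than shut.
Start: joints at [1.156, 0.521, -0.036, 1.599, 0.021, 1.021, -0.113], TCP at [0.211, -0.588, 0.231] pointing down, gripper open.
Joint ranges: [-2.91, 2.91], [-0.3, 2.13], [-1.5, 1.42], [0.17, 2.43], [-1.26, 4.41], [0.16, 1.93], [-2.52, 2.52]. Speed limits (rad/s): [1.89, 1.89, 2.39, 2.39, 3.01, 3.01, 3.01].

INTERFACE

Orientations are given as [roll, pitch, yaw] about the fixed x, y, z axes, in that order (R = Rz(yaw) Ry(pitch) Rx(roll)).
In Python, from workcell import bot gives the robot as it stands.
- The arm moves only by the tool move_arm, never from a script. Its argument "moves" is a list that holds one entry, the list of rows, each a list of 7 numbers: the opening, from 0 (shut) to 1 (fully open), then the shift along the tool's x, y, z in units of 1000 mm (1.0 is 1000 mm), then the turn, a rotation vector about the tool's x, y, z in units of 2 pi rad (1.0 is 2 pi rad). A call has 1 to 5 rows; each row is the pose to reach, as a shift and turn from the pose commanded when the call began, along the tool's axes at that moment, turning the shorter way round; what a row does not reach only later rows make up. A row lasts 1/10 s, in which the tool goes at most 50 mm and 8.59 degrees, less where a joint would pass 70% of its speed; a pose out of reach is approached as far as the arm can. A call with a number of a shift or a turn outside -1 to 1 is refused whole. A call with a gripper value outside its range is refused whole. The fingers move at their own pace and stop on an object; "force" is the grip in N (left out, the last holds). Time passes only in rows, so rows that repeat a pose let the fingers close. It gives the time, the measured TCP pose, the force, the opening and the grip force at its end, in the units of the state.
- bot.observe(): the state, without advancing time (a new reading comes with each control period).
- bot.grab_frame(name): name is "side" or "top"; returns the picture (400x640x3 uint8, red, green, blue); there is no depth.
- bot.camera_params(name): a dict with "vertical_fov" (degrees; the focal length in pixels is half the picture's height over the tangent of half this angle, whatever the lens; pixels are square), "cx", "cy" (the principal point, pixels), "R" (3x3) and "t" (3): a world point X has camera coordinates R X + t. Camera axes: x right, y down, z forward; pixel columns grow to the right and rows downward; lengths in m; the calibration is good to about 2 mm. A picture is of the moment at which its call begins. camera_params takes no time and is no camera call.
- bot.job_done(): hands the job in; it is judged then, once.
The state is a dict: "clock": time; "qpos": joint angles; "qd": joint speeds; "joint_efforts": joint torques, N m; "position": TCP position; "tool_rot": TCP orientation; "force": force on the tool from outside, world axes, zero at the start; "moment": the same for the moment, N m; "grip_width": finger opening in m; "finger_force": force on a finger pad.
Only numpy, scipy, OpenCV 4.12 (cv2) and the standard library are available. Lean on these libraries where they do the work, as an engineer would, in place of code of your own. Each camera call takes 0.05 s, during which the arm holds its last target. There are 200 camera calls.

TASK

Put the two slim spice jars that are standing loose on the counter back into the two empty pockets of the wooden spice rack, one jar to a pocket, each upright, cap up, and standing right down on the pocket's floor. Leave the jar that is already in the rack in its pocket.

Things in the scene. Friction and masses are not known exactly. Their poses are not given: they have to be found in the camera images.
- rack: fixed wooden block 90 (its x) by 280 (its y) by 50 mm high, at any yaw, with three round open pockets in a row, 60 mm across, 40 mm deep, floor 10 mm thick. Origin at the centre of its underside, z up; pocket centres at x = 0, y = -90, 0 and +90 mm in its frame. The end pocket at y = -90 mm is already taken; those at 0 and +90 mm are empty.
- jar_a: slim round spice jar, 42 mm across, 95 mm tall: clear glass with red-brown spice, black cap (top 25 mm, 43 mm across); 105 to 210 g. Origin at the centre of its underside, z up. Starts standing on the counter among a squat jar of the same make (70 mm across, 65 mm tall) and a wooden pepper mill (130 mm tall), both not wanted.
- jar_b: slim round spice jar, 42 mm across, 95 mm tall: clear glass with red-brown spice, black cap (top 25 mm, 43 mm across); 105 to 210 g. Origin at the centre of its underside, z up. The second one, the same as jar_a; starts standing on the counter likewise. Either jar may go in either empty pocket.
- jar_in: slim round spice jar, 42 mm across, 95 mm tall: clear glass with red-brown spice, black cap (top 25 mm, 43 mm across); 105 to 210 g. Origin at the centre of its underside, z up. The same kind, already standing in the rack's pocket at y = -90 mm; it stays there.

How it is judged:
At the end, for the whole second after the job is handed in: All three slim jars stand in the rack, one to a pocket, the first one still in its own: each within 14 mm of its pocket's centre along both rack axes, underside within 7 mm of the pocket floor, cap up and upright to about 10 degrees, at rest and released (((x of jar_a in the frame of rack between -0.014 and 0.014 m and y of jar_a in the frame of rack between -0.014 and 0.014 m) or (x of jar_a in the frame of rack between -0.014 and 0.014 m and y of jar_a in the frame of rack between 0.076 and 0.104 m)) and z of jar_a in the frame of rack between 0.004 and 0.017 m and angle between each of jar_a, jar_b, jar_in's own z axis and vertical below 0.17 rad and linear speed of each of jar_a, jar_b, jar_in below 0.03 m/s and ((x of jar_b in the frame of rack between -0.014 and 0.014 m and y of jar_b in the frame of rack between -0.014 and 0.014 m) or (x of jar_b in the frame of rack between -0.014 and 0.014 m and y of jar_b in the frame of rack between 0.076 and 0.104 m)) and z of jar_b in the frame of rack between 0.004 and 0.017 m and x of jar_in in the frame of rack between -0.014 and 0.014 m and y of jar_in in the frame of rack between -0.104 and -0.076 m and z of jar_in in the frame of rack between 0.004 and 0.017 m); the robot touches nothing.
It also fails if it takes over 51 s, if anything falls off the work surface, if the arm or the gripper's body presses on something with over 40 N, if the wrist force passes 120 N, or if a joint passes its speed limit or range.

## Working session

There is one attempt and no reset: what is moved stays moved. The work goes in short steps, Python scripts to look and compute and a tool call to move; the robot and the scene stay as the last step left them, time stands still between calls to the robot, and variables do not carry over. Pictures are saved under pics/ and viewed, at most 10 in all, crops included, and the job is handed in when it is done.

Besides the shell and the picture viewer there is one more tool, called after "Call:" in YAML: its name, and indented under it one key for each argument. move_arm: Moves the arm, as the interface text tells. Shifts and turns lie within -1 to 1; 1 stands for 1000 mm of shift or 2 pi rad of turn. Its arguments: {"type":"object","properties":{"moves":{"type":"array"},"force":{"type":"number"}},"required":["moves"]}

```bash
mkdir -p pics; python3 - <<'E'
from workcell import bot
import cv2
for n in("top","side"):
    cv2.imwrite(f"pics/{n}0.png",bot.grab_frame(n)[:,:,::-1]); print(n,bot.camera_params(n))
s=bot.observe();print(s)
E
```

```text
top {'vertical_fov': 49.36602143942213, 'cx': 316.9840332155064, 'cy': 194.78252887500406, 'R': array([[-0.00629662, -0.9998136 , -0.01825138],
       [-0.98872635,  0.00895525, -0.14946574],
       [ 0.14960133,  0.01710449, -0.98859844]]), 't': array([0.03581439, 0.53491465, 0.90880415])}
side {'vertical_fov': 49.35940730745359, 'cx': 320.5660798275472, 'cy': 190.72466889942362, 'R': array([[-0.72383922, -0.68982564, -0.01404866],
       [-0.38813413,  0.42393735, -0.81830863],
       [ 0.57044603, -0.58687112, -0.57460736]]), 't': array([0.4034084 , 0.22640535, 0.54212033])}
{'clock': 0.1, 'qpos': array([ 1.1558408 ,  0.52196699, -0.03631531,  1.59993794,  0.02117274,
        1.02110183, -0.11281491]), 'qd': array([-0.00113219, -0.00107742,  0.0017623 , -0.00114941, -0.00172274,
        0.00189831,  0.00025322]), 'joint_efforts': array([ 3.39216385e-03, -9.28492427e+01,  1.98384002e+00, -3.70535338e+01,
        1.82314828e-02,  5.24126168e-03,  1.97861264e-04]), 'position': array([ 0.21109665, -0.58795313,  0.23078025]), 'tool_rot': array([-3.14056382e+00,  5.47565757e-05,  3.44704673e-01]), 'force': array([-0.5030034 ,  0.03894223,  0.02490773]), 'moment': array([ 0.00041115,  0.02485261, -0.01732019]), 'finger_force': 0.0, 'grip_width': 0.08530006143133909}
```

View pics/top0.png

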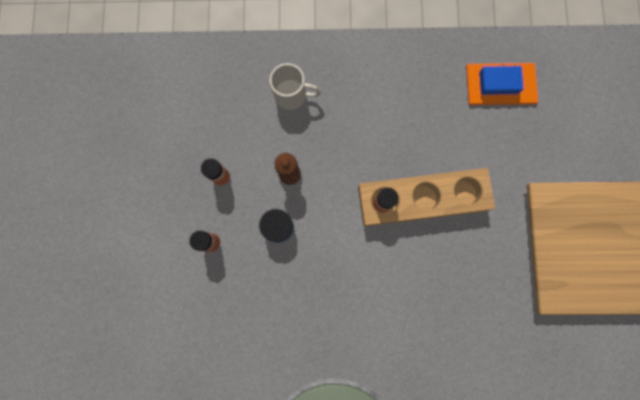

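View pics/side0.png

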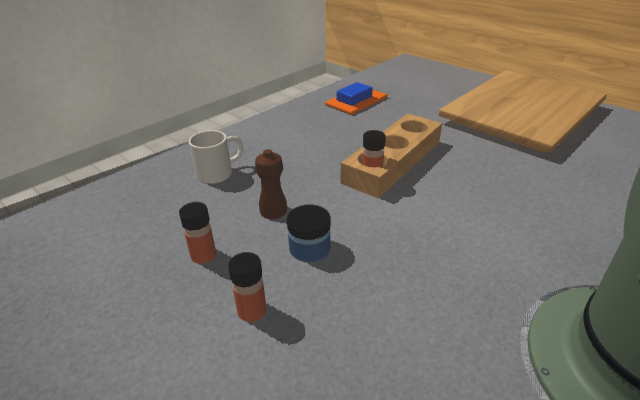

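The top view shows the loose jars' caps at (212,169) and (202,241). The squat jar is at (277,226) and the mill at (288,168). The rack runs from (360,200) to (492,190), with the taken pocket at (387,200) and the empty ones at (427,196) and (468,191).

```bash
cat > h.py <<'E'
from workcell import bot
import cv2, numpy as np
def cam(n):
    p=bot.camera_params(n); f=200/np.tan(np.radians(p["vertical_fov"])/2)
    return p,f,-p["R"].T@p["t"]
def cast(n,px,z):
    p,f,C=cam(n); px=np.atleast_2d(np.asarray(px,float))
    d=np.c_[(px[:,0]-p["cx"])/f,(px[:,1]-p["cy"])/f,np.ones(len(px))]@p["R"]
    return (C+d*((z-C[2])/d[:,2])[:,None])[:,:2]
def blob(mask,seed):
    n,l,st,c=cv2.connectedComponentsWithStats(mask.astype(np.uint8))
    i=min((i for i in range(1,n) if st[i,4]>60),key=lambda i:np.hypot(*(c[i]-seed)))
    return np.argwhere(l==i)[:,::-1],c[i]
def cap(img,seed,z,r=.0215):
    m=img.max(2)<45
    px,c=blob(m,seed)
    P=cast("top",px,z); C=cam("top")[2][:2]
    u=P.mean(0)-C; u/=np.linalg.norm(u); v=np.array([-u[1],u[0]])
    a=(P-C)@u; b=(P-C)@v; h=.001
    return C+u*(a.max()+h-r)+v*(b.max()+b.min())/2, b.max()-b.min()+2*h, c
E
python3 - <<'E'
from h import *
im=bot.grab_frame("top")
print("cam",cam("top")[2])
for s,z in(((212,169),.095),((202,241),.095),((387,200),.105)): print(cap(im,s,z))
print("squat",cap(im,(277,226),.065,.035),"mill",cast("top",[[286,160]],.12),"mug",cast("top",[[288,84],[318,90]],.09))
hsv=cv2.cvtColor(im,cv2.COLOR_RGB2HSV)
m=(hsv[:,:,0]>8)&(hsv[:,:,0]<25)&(hsv[:,:,1]>90)&(hsv[:,:,2]>50); m[:,515:]=0
px,c=blob(m,(427,196)); 
for k in (px,):
    P=cast("top",k,.05).astype(np.float32); r=cv2.minAreaRect(P*1000); print(r); print(cv2.boxPoints(r))
for uv in((427,196),(468,191)): print(cast("top",[uv],.03))
E
```

```text
cam [0.39315141 0.01547279 0.97904744]
(array([0.58337378, 0.25027955]), np.float64(0.036280539617914234), array([211.64864865, 169.37837838]))
(array([0.43462232, 0.26792746]), np.float64(0.036400118055264746), array([200.68512111, 240.75086505]))
(array([ 0.51593462, -0.11036871]), np.float64(0.03753427013693737), array([386.92307692, 198.31153846]))
squat (array([0.46620074, 0.11674923]), np.float64(0.06424120657550252), array([275.90193165, 225.73402675])) mill [[0.59491232 0.09260508]] mug [[0.7693639  0.0917187 ]
 [0.75492602 0.0272446 ]]
((528.0406494140625, -202.19198608398438), (91.96136474609375, 281.39093017578125), 6.6853928565979)
[[ 465.9932   -67.80616]
 [ 498.752   -347.28375]
 [ 590.08813 -336.57782]
 [ 557.3293   -57.10022]]
[[ 0.53187781 -0.20958872]]
[[ 0.54216133 -0.29965796]]
```

```bash
cat > go.py <<'E'
import sys; from h import *
from scipy.spatial.transform import Rotation as Ro
s=bot.observe(); R=Ro.from_euler("xyz",s["tool_rot"])
x,y,z=map(float,sys.argv[1:4]); yaw=float(sys.argv[4]) if len(sys.argv)>4 else 1.687
G=Ro.from_euler("xyz",[np.pi,0,yaw])
print("shift",np.round(R.inv().apply(np.array([x,y,z])-s["position"]),4),"turn",np.round((R.inv()*G).as_rotvec()/2/np.pi,4))
print(s["clock"],s["position"].round(4),s["tool_rot"].round(3),s["qpos"].round(2))
E
python3 go.py .585 .2525 .231
```

```text
shift [ 6.359e-01 -6.646e-01  4.000e-04] turn [-1.000e-04 -1.000e-04 -2.136e-01]
0.15 [ 0.2112 -0.588   0.2309] [-3.141  0.     0.345] [ 1.16  0.52 -0.04  1.6   0.02  1.02 -0.11]
```

Call:
move_arm:
  moves:
    - [[1,0.636,-0.664,0,0,0,-0.2136],[1,0.636,-0.664,0,0,0,-0.2136],[1,0.636,-0.664,0,0,0,-0.2136],[1,0.636,-0.664,0,0,0,-0.2136],[1,0.636,-0.664,0,0,0,-0.2136]]
  force: 40

```text
clock: 0.65
position: [0.3133, -0.3579, 0.2313]
tool_rot: [3.142, 0.0, 1.101]
force: [1.7, -0.3, 0.8]
grip_width: 0.0853
finger_force: 0.0
```

```bash
python3 go.py .585 .2525 .231
```

```text
shift [ 6.673e-01 -3.420e-02  1.000e-04] turn [-0.      0.     -0.0933]
0.65 [ 0.3133 -0.3579  0.2313] [3.142 0.    1.101] [ 0.96  0.3  -0.29  1.97  0.11  0.89  0.15]
```

Call:
move_arm:
  moves:
    - [[1,0.667,-0.034,0,0,0,-0.0933],[1,0.667,-0.034,0,0,0,-0.0933],[1,0.667,-0.034,0,0,0,-0.0933],[1,0.667,-0.034,0,0,0,-0.0933],[1,0.667,-0.034,0,0,0,-0.0933]]

```text
clock: 1.15
position: [0.4164, -0.1303, 0.2314]
tool_rot: [3.141, 0.0, 1.686]
force: [0.7, -0.4, -0.1]
grip_width: 0.0853
finger_force: 0.0
```

```bash
python3 go.py .585 .2525 .20
```

```text
shift [0.3609 0.2115 0.0314] turn [ 0.      0.     -0.0001]
1.15 [ 0.4164 -0.1303  0.2314] [3.141 0.    1.686] [ 0.63  0.26 -0.54  2.05  0.17  0.88  0.11]
```

Call:
move_arm:
  moves:
    - [[1,0.361,0.212,0,0,0,0],[1,0.361,0.212,0,0,0,0],[1,0.361,0.212,0,0,0,0],[1,0.361,0.212,0,0,0,0],[1,0.361,0.212,0,0,0,0]]

```text
clock: 1.65
position: [0.5187, 0.0979, 0.2312]
tool_rot: [-3.142, 0.0, 1.681]
force: [0.6, -1.2, -0.2]
grip_width: 0.0854
finger_force: 0.0
```

```bash
python3 go.py .585 .2525 .18
```

```text
shift [0.1464 0.0829 0.0512] turn [-0.     0.    -0.001]
1.65 [0.5187 0.0979 0.2312] [-3.142  0.     1.681] [ 0.15  0.42 -0.6   1.83  0.28  0.97 -0.45]
```

Call:
move_arm:
  moves:
    - [[1,0.146,0.083,0,0,0,-0.001],[1,0.146,0.083,0,0,0,-0.001],[1,0.146,0.083,0,0,0,-0.001],[1,0.146,0.083,0.05,0,0,-0.001],[1,0.146,0.083,0.05,0,0,-0.001]]

```text
clock: 2.15
position: [0.5825, 0.2522, 0.176]
tool_rot: [-3.135, 0.001, 1.691]
force: [-1.1, -2.2, -0.7]
grip_width: 0.0854
finger_force: 0.0
```

```bash
python3 go.py .585 .2525 .055; python3 - <<'E'
from h import *
a=bot.grab_frame("side");b=bot.grab_frame("top")
cv2.imwrite("pics/p1.png",np.hstack([a[60:360,60:400],b[60:360,100:440]])[:,:,::-1])
E
```

```text
shift [1.00e-04 3.30e-03 1.21e-01] turn [-0.001   0.0001  0.0006]
2.15 [0.5825 0.2522 0.176 ] [-3.135e+00  1.000e-03  1.691e+00] [-0.14  0.65 -0.56  1.6   0.39  1.01 -0.7 ]
```

View pics/p1.png

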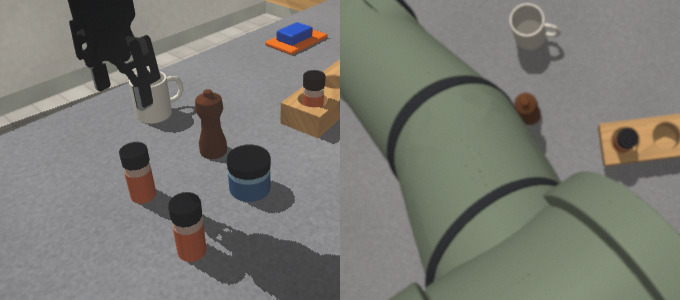

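```bash
python3 - <<'E'
from h import *
p,f,C=cam("side")
for X in((.585,.2525,.095),(.435,.271,.095),(.5825,.2522,.163)):
    c=p["R"]@np.array(X)+p["t"]; print(c[0]/c[2]*f+p["cx"],c[1]/c[2]*f+p["cy"])
im=bot.grab_frame("side"); m=im.max(2)<45
for s in((194,215),(245,268)):
    q,c=blob(m,s); print(c,q.min(0),q.max(0))
E
```

```text
194.1105077763175 209.25248400558806
245.28418861722272 262.214252417352
186.78165552410664 172.7369033024333
[194.24720893 216.01116427] [180 203] [208 229]
[245.14492754 269.53511706] [229 253] [261 286]
```

The side view shows the gripper's fingers above the far jar. The predicted cap centre, column 194, matches the measured column 194, so I'm going down.

Call:
move_arm:
  moves:
    - [[1,0,0.003,0.04,-0.001,0,0],[1,0,0.003,0.08,-0.001,0,0],[1,0,0.003,0.11,-0.001,0,0],[1,0,0.003,0.121,-0.001,0,0],[1,0,0.003,0.121,-0.001,0,0]]

```text
clock: 2.8
position: [0.5879, 0.2499, 0.0608]
tool_rot: [3.135, 0.0, 1.686]
force: [0.2, 0.5, 0.6]
grip_width: 0.0855
finger_force: 0.0
```

Call:
move_arm:
  moves:
    - [[0.3,0,0,0,0,0,0],[0.3,0,0,0,0,0,0],[0.3,0,0,0,0,0,0],[0.3,0,0,0,0,0,0],[0.3,0,0,0,0,0,0]]
  force: 40

```text
clock: 3.3
position: [0.5883, 0.2509, 0.0619]
tool_rot: [3.133, -0.0, 1.687]
force: [-1.8, -1.8, 12.4]
grip_width: 0.0421
finger_force: 39.0
```

Call:
move_arm:
  moves:
    - [[0.2,0,0,0,0,0,0],[0.2,0,0,0,0,0,0],[0.2,0,0,0,0,0,0]]

```text
clock: 3.6
position: [0.5883, 0.2509, 0.0619]
tool_rot: [3.133, -0.0, 1.687]
force: [-2.4, -1.7, 13.1]
grip_width: 0.0427
finger_force: 39.0
```

```bash
python3 go.py .5385 -.2916 .23
```

```text
shift [-0.533  -0.111  -0.1692] turn [ 0.0013 -0.     -0.    ]
3.6 [0.5883 0.2509 0.0619] [ 3.133 -0.     1.687] [-0.18  0.79 -0.49  1.67  0.49  0.8  -0.77]
```

Call:
move_arm:
  moves:
    - [[0.2,0,0,-0.05,0,0,0],[0.2,0,0,-0.1,0.0,0,0],[0.2,0,0,-0.15,0.001,0,0],[0.2,-0.03,0,-0.17,0.001,0,0],[0.2,-0.07,-0.01,-0.17,0.001,0,0]]

```text
clock: 4.1
position: [0.5861, 0.1815, 0.2342]
tool_rot: [3.136, -0.002, 1.69]
force: [0.5, -1.4, -2.0]
grip_width: 0.042
finger_force: 42.0
```

```bash
python3 go.py .5385 -.2916 .23
```

```text
shift [-0.4641 -0.1035  0.0026] turn [ 0.0009 -0.0003  0.0005]
4.1 [0.5861 0.1815 0.2342] [ 3.136e+00 -2.000e-03  1.690e+00] [-0.    0.55 -0.59  1.61  0.34  1.07 -0.56]
```

Call:
move_arm:
  moves:
    - [[0.2,-0.04,-0.01,0,0,0,0],[0.2,-0.08,-0.02,0,0,0,0],[0.2,-0.125,-0.03,0,0,0,0],[0.2,-0.17,-0.04,0,0,0,0],[0.2,-0.215,-0.05,0,0,0,0]]

```text
clock: 4.6
position: [0.5596, -0.0413, 0.2309]
tool_rot: [3.141, 0.0, 1.687]
force: [1.0, -0.6, -2.9]
grip_width: 0.0419
finger_force: 42.0
```

Call:
move_arm:
  moves:
    - [[0.2,-0.045,-0.01,0,0,0,0],[0.2,-0.09,-0.02,0,0,0,0],[0.2,-0.135,-0.03,0,0,0,0],[0.2,-0.18,-0.04,0,0,0,0],[0.2,-0.22,-0.05,0,0,0,0]]

```text
clock: 5.1
position: [0.5353, -0.2662, 0.2308]
tool_rot: [3.141, 0.001, 1.686]
force: [1.3, -0.5, -1.0]
grip_width: 0.0418
finger_force: 42.0
```

Call:
move_arm:
  moves:
    - [[0.2,0,0,0,0,0,0]]

```text
clock: 5.2
position: [0.534, -0.2701, 0.2302]
tool_rot: [-3.14, 0.002, 1.68]
force: [-0.2, 0.8, -1.4]
grip_width: 0.042
finger_force: 42.0
```

```bash
python3 go.py .5385 -.2916 .13
```

```text
shift [-0.0216  0.0022  0.1002] turn [-0.0002  0.0003 -0.0012]
5.2 [ 0.534  -0.2701  0.2302] [-3.14e+00  2.00e-03  1.68e+00] [ 0.73  0.52 -0.52  1.66  0.29  1.04  0.22]
```

Call:
move_arm:
  moves:
    - [[0.2,-0.021,0.002,0.02,0,0,-0.001],[0.2,-0.021,0.002,0.06,0,0,-0.001],[0.2,-0.021,0.002,0.095,0,0,-0.001],[0.2,-0.021,0.002,0.1,0,0,-0.001],[0.2,-0.021,0.002,0.1,0,0,-0.001]]

```text
clock: 5.7
position: [0.5405, -0.284, 0.1306]
tool_rot: [-3.141, -0.001, 1.694]
force: [0.9, 0.2, -1.9]
grip_width: 0.0417
finger_force: 41.9
```

```bash
python3 go.py .5385 -.2916 .072; python3 - <<'E'
from h import *
a=bot.grab_frame("side")
cv2.imwrite("pics/p2.png",cv2.resize(a[40:240,300:500],(600,600),interpolation=cv2.INTER_CUBIC)[:,:,::-1])
E
```

```text
shift [-0.0073 -0.0028  0.0586] turn [-0.0001 -0.0001  0.0011]
5.7 [ 0.5405 -0.284   0.1306] [-3.141e+00 -1.000e-03  1.694e+00] [ 0.71  0.66 -0.48  1.71  0.37  0.87  0.2 ]
```

View pics/p2.png

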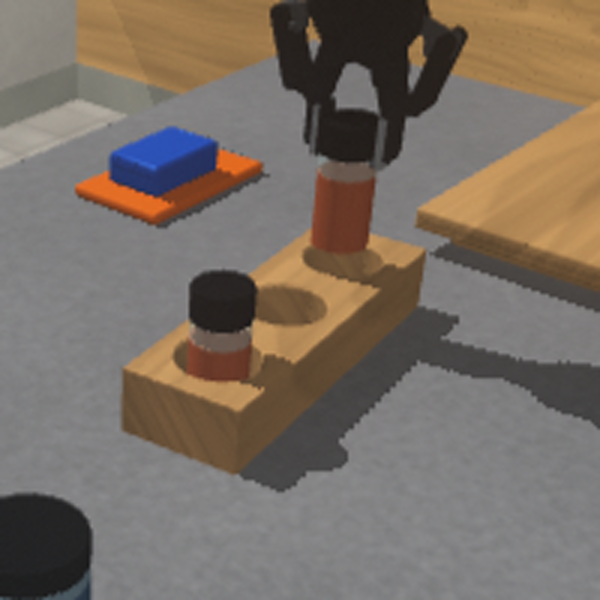

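The jar hangs upright right above the end pocket: its bottom is at crop (340,250) and the pocket centre at (342,262). I'm lowering it.

Call:
move_arm:
  moves:
    - [[0.2,-0.006,-0.002,0.01,0,0,0.001],[0.2,-0.006,-0.002,0.025,0,0,0.001],[0.2,-0.006,-0.002,0.04,0,0,0.001],[0.2,-0.006,-0.002,0.052,0,0,0.001],[0.2,-0.006,-0.002,0.056,0,0,0.001]]

```text
clock: 6.25
position: [0.5384, -0.2901, 0.0723]
tool_rot: [-3.14, -0.001, 1.688]
force: [-0.2, -0.2, -1.8]
grip_width: 0.0419
finger_force: 41.9
```

Call:
move_arm:
  moves:
    - [[0.2,0,0,0,0,0,0],[0.2,0,0,0,0,0,0]]

```text
clock: 6.45
position: [0.5394, -0.2905, 0.0745]
tool_rot: [3.141, 0.0, 1.687]
force: [0.8, -0.4, -2.3]
grip_width: 0.0419
finger_force: 42.0
```

Call:
move_arm:
  moves:
    - [[0.2,0,0,0.002,0,0,0],[0.2,0,0,0.004,0,0,0],[0.2,0,0,0.004,0,0,0]]

```text
clock: 6.75
position: [0.5397, -0.2911, 0.0719]
tool_rot: [3.14, 0.002, 1.687]
force: [-6.4, 2.0, 21.9]
grip_width: 0.0419
finger_force: 44.2
```

Call:
move_arm:
  moves:
    - [[0.7,0,0,-0.002,0,0,0],[0.9,0,0,-0.002,0,0,0],[1,0,0,-0.002,0,0,0],[1,0,0,-0.002,0,0,0],[1,0,0,-0.002,0,0,0]]

```text
clock: 7.25
position: [0.5392, -0.2906, 0.0721]
tool_rot: [-3.142, -0.0, 1.687]
force: [0.6, -0.3, 0.6]
grip_width: 0.0857
finger_force: 0.0
```

Call:
move_arm:
  moves:
    - [[1,0,0,-0.02,0,0,0],[1,0,0,-0.06,0,0,0],[1,0,0,-0.11,0,0,0],[1,0,0,-0.14,0,0,0],[1,0.03,0,-0.155,0,0,0]]

```text
clock: 7.75
position: [0.5361, -0.2641, 0.2299]
tool_rot: [3.139, 0.003, 1.683]
force: [0.6, 0.3, -1.5]
grip_width: 0.0855
finger_force: 0.0
```

```bash
python3 go.py .435 .271 .20
```

```text
shift [ 0.5431 -0.0409  0.0281] turn [ 0.0004  0.0005 -0.0007]
7.75 [ 0.5361 -0.2641  0.2299] [3.139e+00 3.000e-03 1.683e+00] [ 0.72  0.52 -0.52  1.66  0.3   1.04  0.21]
```

Call:
move_arm:
  moves:
    - [[1,0.05,-0.004,0,0,0,0],[1,0.1,-0.008,0,0,0,0],[1,0.15,-0.011,0,0,0,0],[1,0.2,-0.015,0,0,0,0],[1,0.25,-0.019,0,0,0,0]]

```text
clock: 8.25
position: [0.4872, -0.0137, 0.2274]
tool_rot: [3.141, 0.0, 1.687]
force: [1.5, 0.4, -0.0]
grip_width: 0.0854
finger_force: 0.0
```

Call:
move_arm:
  moves:
    - [[1,0.05,-0.004,0,0,0,0],[1,0.1,-0.008,0,0,0,0],[1,0.15,-0.011,0,0,0,0],[1,0.2,-0.015,0,0,0,0],[1,0.25,-0.019,0,0,0,0]]

```text
clock: 8.75
position: [0.4394, 0.2317, 0.2274]
tool_rot: [3.141, 0.0, 1.687]
force: [2.3, 0.9, -1.0]
grip_width: 0.0856
finger_force: 0.0
```

```bash
python3 go.py .435 .271 .18;  python3 - <<'E'
from h import *
a=bot.grab_frame("side")
cv2.imwrite("pics/p3.png",a[:,:,::-1])
E
```

```text
shift [0.0395 0.0001 0.0474] turn [0.0001 0.     0.    ]
8.75 [0.4394 0.2317 0.2274] [3.141 0.    1.687] [-0.07  0.39 -0.69  1.91  0.3   0.95 -0.78]
```

View pics/p3.png

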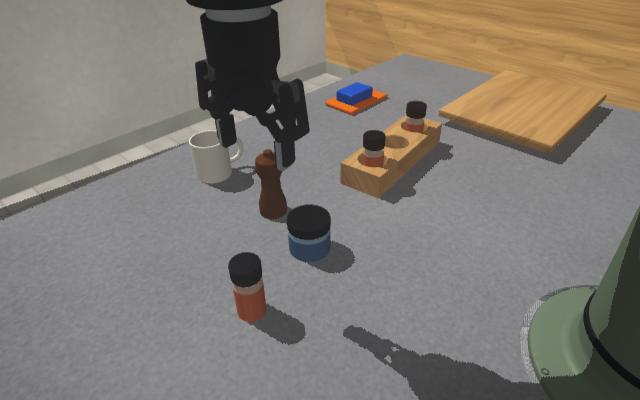

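The first jar stands upright in the end pocket, cap at (416,110). The second jar, cap at (245,268), is undisturbed.

Call:
move_arm:
  moves:
    - [[1,0.025,0,0.01,0,0,0],[1,0.036,0,0.03,0,0,0],[1,0.036,0,0.06,0,0,0],[1,0.036,0,0.07,0,0,0],[1,0.036,0,0.07,0,0,0]]

```text
clock: 9.3
position: [0.4354, 0.2652, 0.1564]
tool_rot: [-3.139, 0.001, 1.687]
force: [0.6, -0.1, 1.5]
grip_width: 0.0855
finger_force: 0.0
```

```bash
python3 go.py .435 .271 .060
```

```text
shift [0.0059 0.0005 0.0964] turn [-0.0003  0.0001  0.0001]
9.3 [0.4354 0.2652 0.1564] [-3.139e+00  1.000e-03  1.687e+00] [-0.18  0.51 -0.64  1.95  0.41  0.82 -0.93]
```

Call:
move_arm:
  moves:
    - [[1,0.005,0,0.03,0,0,0],[1,0.005,0,0.06,0,0,0],[1,0.005,0,0.09,0,0,0],[1,0.005,0,0.096,0,0,0],[1,0.005,0,0.096,0,0,0]]

```text
clock: 9.8
position: [0.4356, 0.2707, 0.0619]
tool_rot: [-3.141, 0.0, 1.687]
force: [-0.0, 0.6, 0.8]
grip_width: 0.0853
finger_force: 0.0
```

Call:
move_arm:
  moves:
    - [[0.3,0,0,0,0,0,0],[0.3,0,0,0,0,0,0],[0.3,0,0,0,0,0,0],[0.3,0,0,0,0,0,0],[0.3,0,0,0,0,0,0]]

```text
clock: 10.3
position: [0.4361, 0.271, 0.0624]
tool_rot: [3.14, -0.001, 1.687]
force: [-0.9, -1.6, 13.0]
grip_width: 0.0421
finger_force: 38.8
```

Call:
move_arm:
  moves:
    - [[0.2,0,0,0,0,0,0],[0.2,0,0,0,0,0,0],[0.2,0,0,0,0,0,0]]

```text
clock: 10.6
position: [0.4361, 0.271, 0.0624]
tool_rot: [3.14, -0.001, 1.687]
force: [0.5, -1.2, 12.5]
grip_width: 0.0417
finger_force: 38.8
```

Call:
move_arm:
  moves:
    - [[0.2,0,0,-0.045,0,0,0],[0.2,0,0,-0.09,0,0,0],[0.2,0,0,-0.135,0,0,0],[0.2,-0.01,0,-0.165,0,0,0],[0.2,-0.04,0.002,-0.17,0,0,0]]

```text
clock: 11.1
position: [0.4424, 0.2337, 0.2352]
tool_rot: [3.136, -0.003, 1.691]
force: [0.9, -0.8, -2.0]
grip_width: 0.0419
finger_force: 41.8
```

Call:
move_arm:
  moves:
    - [[0.2,-0.04,0.003,0,0,0,0],[0.2,-0.085,0.006,0,0,0,0],[0.2,-0.13,0.009,0,0,0,0],[0.2,-0.175,0.012,0,0,0,0],[0.2,-0.22,0.016,0,0,0,0]]

```text
clock: 11.6
position: [0.4833, 0.0126, 0.2318]
tool_rot: [3.141, 0.0, 1.687]
force: [0.5, 0.4, -1.0]
grip_width: 0.042
finger_force: 41.8
```

Call:
move_arm:
  moves:
    - [[0.2,-0.045,0.003,0,0,0,0],[0.2,-0.09,0.006,0,0,0,0],[0.2,-0.135,0.01,0,0,0,0],[0.2,-0.18,0.014,0,0,0,0],[0.2,-0.21,0.017,0,0,0,0]]

```text
clock: 12.1
position: [0.5245, -0.1956, 0.2315]
tool_rot: [-3.142, 0.001, 1.685]
force: [0.7, 1.0, -2.2]
grip_width: 0.0419
finger_force: 41.8
```

Call:
move_arm:
  moves:
    - [[0.2,0,0,0,0,0,0],[0.2,0,0,0,0,0,0]]

```text
clock: 12.3
position: [0.5245, -0.1923, 0.2313]
tool_rot: [-3.141, -0.0, 1.686]
force: [-0.7, 0.5, -1.1]
grip_width: 0.042
finger_force: 41.8
```

```bash
python3 go.py .5282 -.202 .13
```

```text
shift [-0.0101  0.0026  0.1013] turn [-0.     -0.0001 -0.0001]
12.3 [ 0.5245 -0.1923  0.2313] [-3.141 -0.     1.686] [ 0.65  0.46 -0.56  1.76  0.29  1.    0.1 ]
```

Call:
move_arm:
  moves:
    - [[0.2,-0.01,0.003,0.02,0,0,0],[0.2,-0.01,0.003,0.06,0,0,0],[0.2,-0.01,0.003,0.09,0,0,0],[0.2,-0.01,0.003,0.1,0,0,0],[0.2,-0.01,0.003,0.1,0,0,0]]

```text
clock: 12.8
position: [0.5286, -0.2006, 0.1308]
tool_rot: [-3.14, -0.001, 1.689]
force: [0.6, -0.0, -0.8]
grip_width: 0.0413
finger_force: 41.7
```

```bash
python3 go.py .5282 -.202 .072; python3 - <<'E'
from h import *
a=bot.grab_frame("side")
cv2.imwrite("pics/p4.png",cv2.resize(a[40:240,300:500],(600,600),interpolation=cv2.INTER_CUBIC)[:,:,::-1])
E
```

```text
shift [-0.0014 -0.0005  0.0588] turn [-0.0002 -0.0002  0.0003]
12.8 [ 0.5286 -0.2006  0.1308] [-3.140e+00 -1.000e-03  1.689e+00] [ 0.62  0.6  -0.5   1.83  0.38  0.81  0.04]
```

View pics/p4.png

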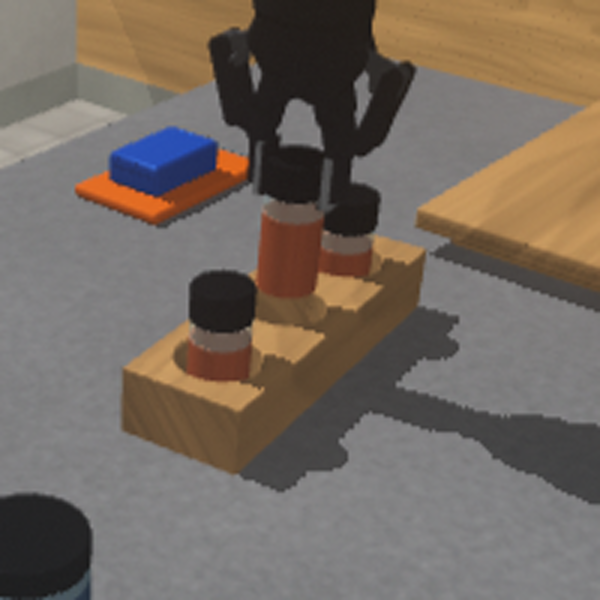

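The second jar hangs over the middle pocket, its bottom at crop (288,293) and the pocket at (288,305). I'm lowering it.

Call:
move_arm:
  moves:
    - [[0.2,-0.001,0,0.015,0,0,0],[0.2,-0.001,0,0.03,0,0,0],[0.2,-0.001,0,0.045,0,0,0],[0.2,-0.001,0,0.054,0,0,0],[0.2,-0.001,0,0.057,0,0,0]]

```text
clock: 13.35
position: [0.5285, -0.2024, 0.0729]
tool_rot: [-3.14, -0.001, 1.687]
force: [0.2, 1.1, -2.3]
grip_width: 0.042
finger_force: 41.7
```

Call:
move_arm:
  moves:
    - [[0.2,0,0,0,0,0,0],[0.2,0,0,0,0,0,0]]

```text
clock: 13.55
position: [0.5293, -0.2027, 0.0746]
tool_rot: [3.141, 0.0, 1.687]
force: [0.3, 0.6, -1.5]
grip_width: 0.0418
finger_force: 41.7
```

Call:
move_arm:
  moves:
    - [[0.2,0,0,0.002,0,0,0],[0.2,0,0,0.004,0,0,0],[0.2,0,0,0.004,0,0,0]]

```text
clock: 13.85
position: [0.5306, -0.2029, 0.0718]
tool_rot: [3.138, 0.001, 1.687]
force: [-1.4, 0.9, 17.4]
grip_width: 0.0419
finger_force: 43.7
```

Standing on the floor; releasing and rising.

Call:
move_arm:
  moves:
    - [[0.7,0,0,-0.002,0,0,0],[0.9,0,0,-0.002,0,0,0],[1,0,0,-0.002,0,0,0],[1,0,0,-0.002,0,0,0],[1,0,0,-0.002,0,0,0]]

```text
clock: 14.35
position: [0.5289, -0.2027, 0.0721]
tool_rot: [-3.141, -0.0, 1.687]
force: [0.3, 0.2, 0.3]
grip_width: 0.0852
finger_force: 0.0
```

Call:
move_arm:
  moves:
    - [[1,0,0,-0.02,0,0,0],[1,0,0,-0.06,0,0,0],[1,0,0,-0.11,0,0,0],[1,0,0,-0.15,0,0,0],[1,0,0,-0.17,0,0,0]]

```text
clock: 14.85
position: [0.5299, -0.2028, 0.2458]
tool_rot: [3.138, 0.002, 1.687]
force: [0.2, -0.0, -0.9]
grip_width: 0.0853
finger_force: 0.0
```

Call:
move_arm:
  moves:
    - [[1,0.04,-0.01,0,0,0,0],[1,0.08,-0.02,0,0,0,0],[1,0.12,-0.03,0,0,0,0],[1,0.12,-0.03,0,0,0,0],[1,0.12,-0.03,0,0,0,0]]

```text
clock: 15.35
position: [0.4852, -0.0866, 0.2425]
tool_rot: [3.141, 0.001, 1.689]
force: [0.7, -0.9, 0.1]
grip_width: 0.085
finger_force: 0.0
```

```bash
python3 - <<'E'
from h import *
a=bot.grab_frame("side")
cv2.imwrite("pics/p5.png",cv2.resize(a[40:240,300:500],(600,600),interpolation=cv2.INTER_CUBIC)[:,:,::-1])
E
```

```text
(no output)
```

View pics/p5.png

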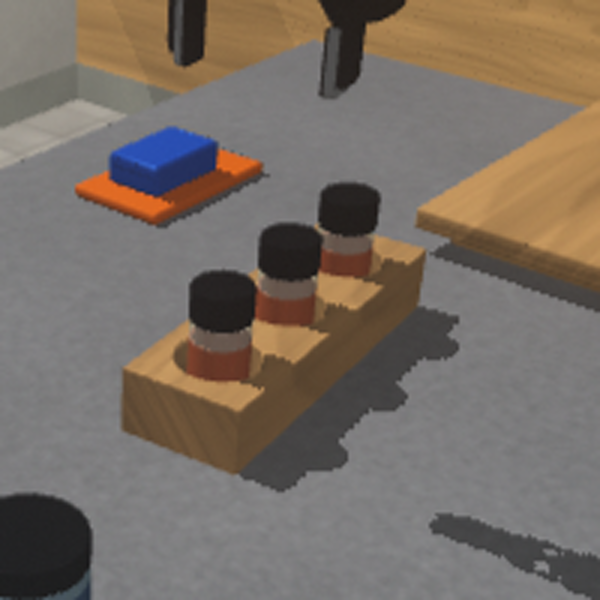

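All three jars stand upright at the same depth in their pockets (caps at crop (222,300), (290,250) and (348,208)), and the gripper is clear.

```bash
python3 -c "
from workcell import bot
print(bot.job_done())"
```

```text
the job is handed in; nothing more can be done
None
```

Both loose jars are now upright on the floors of the two empty rack pockets, the third jar is still in its own pocket, and I handed the job in at about 15 s; the hand-in call gave no verdict.

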